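# Shut the slide box and bolt it in its cradle

### The arm

A 7-joint arm with a two-finger parallel gripper is mounted at the origin on a cart in front of the work surface, level with it; the furniture and walls round the work are solid. World frame = base frame: x ahead of the robot, y to its left, z up, the work surface at z = 0. Lengths are in m, angles in rad, forces in N, time in s.
With the tool pointing down it reaches from about 0.425 to 0.875 m from the base axis. Payload 9.9 kg.
Tool frame: the origin (TCP) lies at the very end of the fingers, on their centre line; the grasp point (between the pads) lies manip.hold_point_z behind it (manip.hold_point_z is the distance from the TCP to the grasp point, in m); z points along the fingers, y is the direction in which the jaws open and shut (so a half turn about z gives the same grasp; the last joint's range is limited). The gripper opens to 85 mm and grips with 20 to 120 N. Pads are 22 mm wide; open, the fingers measure 114 mm over their backs; the gripper's body (76 mm by 85 mm) begins 54 mm behind the grasp point. The pads swing forward as they close: fully open they stand 13 mm farther back than shut.
Start: joints at [1.157, 0.576, 0.025, 1.437, -0.015, 1.129, -0.057], TCP at [0.219, -0.639, 0.231] pointing down, gripper open.
Joint ranges: [-2.76, 2.76], [-0.34, 2.15], [-1.52, 1.57], [0.19, 2.46], [-1.09, 4.23], [0.17, 1.99], [-2.82, 2.82]. Speed limits (rad/s): [2.22, 2.22, 3.01, 3.01, 3.14, 3.14, 3.14].

### API

Orientations are given as a 3x3 rotation matrix whose columns are the frame's x, y, z axes.
In Python, from rig import manip gives the robot as it stands.
- The arm moves only by the tool play_rows, never from a script. Its argument "series" is a list of rows, each a list of 3 entries, a list of its own where there are three numbers: the gripper command: -1 is fully open, 1 is shut, values between are in proportion, then the shift along the tool's x, y, z in mm, then the turn, a rotation vector about the tool's x, y, z in degrees. A call has 1 to 12 rows; each row is the pose to reach, as a shift and turn from the pose commanded when the call began, along the tool's axes at that moment; what a row does not reach only later rows make up. A row lasts 1/8 s, in which the tool goes at most 62.5 mm and 10.7 degrees, less where a joint would pass 70% of its speed; a pose out of reach is approached as far as the arm can. A call with a gripper value outside its range is refused whole. The fingers move at their own pace and stop on an object; "grip_force" is the grip in N (left out, the last holds). Time passes only in rows, so rows that repeat a pose let the fingers close. It gives the time, the measured TCP pose, the force and the opening at its end, in the units of the state.
- manip.observe(): the state, without advancing time (a new reading comes with each control period).
- manip.read_camera(name): name is "side" or "top" or "wrist"; returns the picture (480x640x3 uint8, blue, green, red); there is no depth.
- manip.camera_model(name): a dict with "intrinsics" (3x3 intrinsics, pixels), "origin" and "orientation" of the camera in the world. Camera axes: x right, y up, looking along -z (the intrinsics and any distortion apply to the point x, -y, -z); pixel columns grow to the right and rows downward; lengths in m; the calibration is good to about 2 mm. A picture is of the moment at which its call begins: read the wrist's pose just before it. camera_model takes no time and is no camera call; for the wrist camera it gives the pose at the moment of the call.
- manip.sign_off(): hands the job in, once; it reports no verdict.
The state is a dict: "t": time; "joint_positions": joint angles; "joint_velocities": joint speeds; "joint_torque": joint torques, N m; "tcp_pos": TCP position; "orientation": TCP orientation; "contact_force": force on the tool from outside, world axes, zero at the start; "ft_torque": the same for the moment, N m; "width": finger opening in m.
Only numpy, scipy, OpenCV 4.12 (cv2) and the standard library are available. Lean on these libraries where they do the work, as an engineer would, in place of code of your own. Each camera call takes 0.05 s, during which the arm holds its last target.

### The job

Get the slide box ready to be carried to the store, using only the fingertips: push its open lid over and all the way down without slamming it, then push the bolt of the cradle all the way forward over the lid's front edge. Do not grip or lift the box out of its cradle, and leave the things standing around where they are.

Things in the scene. Friction and masses are not known exactly. Their poses are not given: they have to be found in the camera images.
- cradle: grey metal cradle fixed to the table, base plate 118x200x6 mm with low rims 18 mm high; origin at the centre of its underside, directly under the box; its x axis points from the bolt towards the box and its hinge (away from the robot at yaw 0), y to the left, z up. In front of the box (x = -102 to -66 mm) stands the bolt block, 44 mm wide, 48 mm high
- slide_box: flat slide storage box, 104x175x34 mm when shut, about 0.8 kg, loose but held all round by the cradle's rims; origin at the centre of its underside, which lies 6 mm above the table; same axes as the cradle (a few mm of play). The lid is hinged along the far long side, at x = +48 mm, z = 22 mm in the box frame
- slide_box_lid (a joint): angle of the lid in rad: 0 shut, 1.48 wide open (almost upright); a stiff hinge (about 0.12 N m), the lid stays where it is left, so it has to be pushed all the way down
- lid_hinge (a point): middle of the hinge line of the lid (the line runs along the box's y)
- lid_edge (a point): middle of the lid's free edge on its outer face: when shut it is the top front edge of the box, 40 mm above the table; 98 mm from the hinge along the lid. The lid is a shallow pan: its outer face is a flat plane 12 mm from the hinge line, 175 mm wide
- bolt (a joint): travel of the bolt in m: 0 to 0.005 drawn back (as found), 0.026 all the way forward, its tongue then 14 mm over the shut lid; slides with about 1.5 N of friction along the cradle's +x and stays where it is left. Pushed forward too early it would stand in the lid's way
- bolt_tab (a point): centre of the near face of the bolt's upright thumb tab (a dark plate 30 mm wide, 8 mm thick), which is pushed towards the box; tab from 47 to 76 mm above the table, this point at 63 mm. It moves with the bolt
- oil_bottle: small amber bottle with a black cap, 28 mm across, 57 mm high, standing in front of the box to the right of the bolt block; origin at the centre of its underside
- pot_b: white specimen pot with white lid, 50 mm across, 55 mm high, standing to the left of the cradle; origin at the centre of its underside
- petri_dish: round dish, 60 mm across, 12 mm high, at the left of the table; origin at the centre of its underside
- marker_black: felt marker lying on the table, 13x132x14 mm, near the robot; origin at the centre of its underside

How it is judged:
On the way, in this order (a step that is already met when the one before it is completed fails the run):
1. the lid is shut while the bolt is still drawn back (value of joint slide_box_lid below 0.05 rad and value of joint bolt below 0.012 m), for 0.2 s.
2. the bolt is pushed home over the shut lid (value of joint slide_box_lid below 0.05 rad and value of joint bolt above 0.022 m), for 0.2 s.
At the end, for the whole second after the job is handed in: lid shut to within 0.05 rad, bolt at least 22 of its 26 mm forward, box at rest and seated in the cradle (within 8 mm, underside no higher than 10 mm, level to 0.05 rad) (all of step 2 and horizontal distance between slide_box and cradle below 0.008 m and height (world z) of slide_box below 0.01 m and angle between slide_box's own z axis and vertical below 0.05 rad and linear speed of slide_box below 0.02 m/s); the robot touches nothing.
It fails at once if the lid is slammed (faster than 3 rad/s) (velocity of joint slide_box_lid below -3 rad/s).
It fails at once if the box is lifted out of its cradle or tipped (height (world z) of slide_box above 0.018 m or angle between slide_box's own z axis and vertical above 0.15 rad).
It fails at once if a thing standing around is moved more than 25 mm, lifted or knocked over (distance of any of oil_bottle, pot_b, petri_dish, marker_black from where it was at the start of the episode above 0.025 m or angle between any of oil_bottle, pot_b's own z axis and vertical above 0.5 rad).
It also fails if it takes over 45 s, if anything falls off the work surface, if the arm or the gripper's body presses on something with over 40 N, if the wrist force passes 120 N, or if a joint passes its speed limit or range.

## Working session

There is one attempt and no reset: what is moved stays moved. The work goes in short steps, Python scripts to look and compute and a tool call to move; the robot and the scene stay as the last step left them, time stands still between calls to the robot, and variables do not carry over. Pictures are saved under pics/ and viewed, and the job is handed in when it is done.

Besides the shell and the picture viewer there is one more tool, called as name(argument=value, ...) on one line, values as JSON. play_rows: Moves the arm, as the interface text tells. Its arguments: {"type":"object","properties":{"series":{"type":"array"},"grip_force":{"type":"number"}},"required":["series"]}

```bash
ls; mkdir -p pics; cat > h.py <<'E'
import numpy as np, cv2
from rig import manip
def ray(cam,u,v):
    m=manip.camera_model(cam) if isinstance(cam,str) else cam
    K=np.array(m["intrinsics"]);d=np.linalg.solve(K,[u,v,1.]);d=np.array([d[0],-d[1],-d[2]])
    return np.array(m["origin"]),np.array(m["orientation"])@d
def plane(cam,u,v,z):
    o,d=ray(cam,u,v);return o+d*(z-o[2])/d[2]
def proj(cam,p):
    m=manip.camera_model(cam);q=np.array(m["orientation"]).T@(np.array(p)-np.array(m["origin"]))
    w=np.array(m["intrinsics"])@[q[0],-q[1],-q[2]];return w[:2]/w[2]
E
python3 - <<'E'
from h import *
np.set_printoptions(precision=4,suppress=True)
s=manip.observe();print(s,manip.hold_point_z)
for c in("top","side"):
    cv2.imwrite(f"pics/{c}0.png",manip.read_camera(c));print(manip.camera_model(c))
E
```

```text
pics
{'t': 0.0, 'joint_positions': array([ 1.1572,  0.5765,  0.0248,  1.4379, -0.015 ,  1.129 , -0.0565]), 'joint_velocities': array([-0.0002,  0.0015,  0.001 , -0.0007, -0.0002,  0.0013,  0.0013]), 'joint_torque': array([ -0.001 , -76.5742,   2.2497, -28.5966,   0.0152,   0.0126,
        -0.    ]), 'tcp_pos': array([ 0.2185, -0.6382,  0.2304]), 'orientation': array([[ 0.9461,  0.3239, -0.0006],
       [ 0.3239, -0.9461,  0.0016],
       [-0.    , -0.0017, -1.    ]]), 'contact_force': array([-0.7227,  0.6016, -0.3841]), 'ft_torque': array([ 0.0187,  0.0005, -0.045 ]), 'width': 0.08539827124173412} 0.0187
{'intrinsics': array([[545.0673,   0.    , 321.7452],
       [  0.    , 545.0673, 242.2467],
       [  0.    ,   0.    ,   1.    ]]), 'origin': array([0.3   , 0.2737, 0.917 ]), 'orientation': array([[-0.0123,  0.9817, -0.19  ],
       [-0.9999, -0.0117,  0.0045],
       [ 0.0022,  0.1901,  0.9818]])}
{'intrinsics': array([[546.6335,   0.    , 318.5381],
       [  0.    , 546.6335, 249.077 ],
       [  0.    ,   0.    ,   1.    ]]), 'origin': array([0.1701, 0.7953, 0.7453]), 'orientation': array([[-0.8607,  0.3673, -0.3525],
       [-0.5087, -0.6469,  0.5681],
       [-0.0193,  0.6683,  0.7436]])}
```

View pics/top0.png

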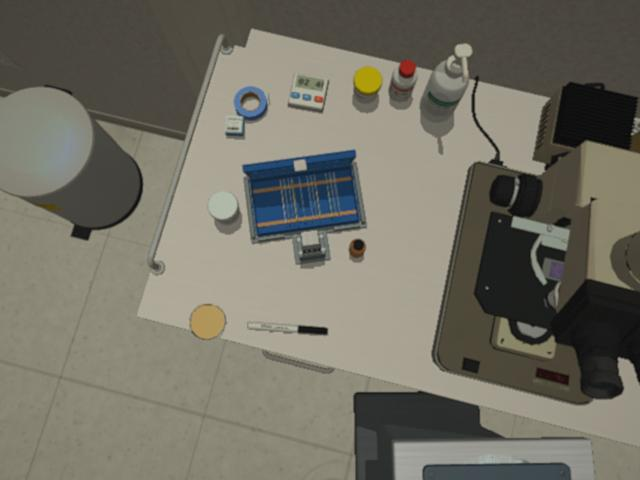

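View pics/side0.png

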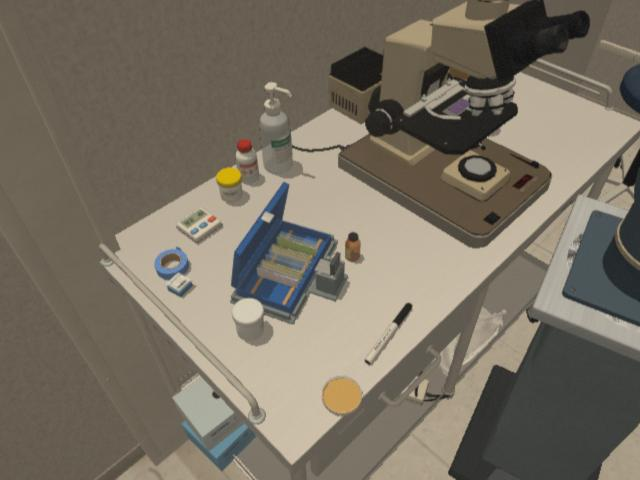

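```bash
python3 - <<'E'
from h import *
np.set_printoptions(precision=4,suppress=True)
a=cv2.imread("pics/top0.png")[130:280,190:390];cv2.imwrite("pics/topz.png",cv2.resize(a,None,fx=4,fy=4,interpolation=2))
a=cv2.imread("pics/side0.png")[170:330,210:410];cv2.imwrite("pics/sidez.png",cv2.resize(a,None,fx=3.6,fy=3.6,interpolation=2))
for p in [(0,0,0),(0.2185,-.6382,.23),(.3,0,0),(.5,0,0)]: print(p,proj("top",p),proj("side",p))
for n,u,v,z in[("microbase nearleft",437,360,.03),("micro nearright",590,400,.03),("eyepiece",600,385,.3),("farleft",475,165,.03),("tablenearleft",140,315,0),("blackbox",535,150,.1),("box",305,195,.04),("base top",355,395,0)]: print(n,plane("top",u,v,z))
w=manip.read_camera("wrist");cv2.imwrite("pics/w0.png",w)
E
```

```text
(0, 0, 0) [499.4555 542.7545] [645.1773 275.6936]
(0.2185, -0.6382, 0.23) [1070.8713  406.6015] [632.4164 -21.2606]
(0.3, 0, 0) [485.9879 345.6857] [478.1542 215.7576]
(0.5, 0, 0) [477.9175 227.5938] [384.2884 182.074 ]
microbase nearleft [0.2786 0.0885 0.03  ]
micro nearright [ 0.2142 -0.1487  0.03  ]
eyepiece [ 0.2561 -0.0328  0.3   ]
farleft [0.6027 0.0066 0.03  ]
tablenearleft [0.3574 0.5744 0.    ]
blackbox [ 0.6025 -0.0688  0.1   ]
box [0.5503 0.2966 0.04  ]
base top [0.2239 0.2185 0.    ]
```

View pics/topz.png

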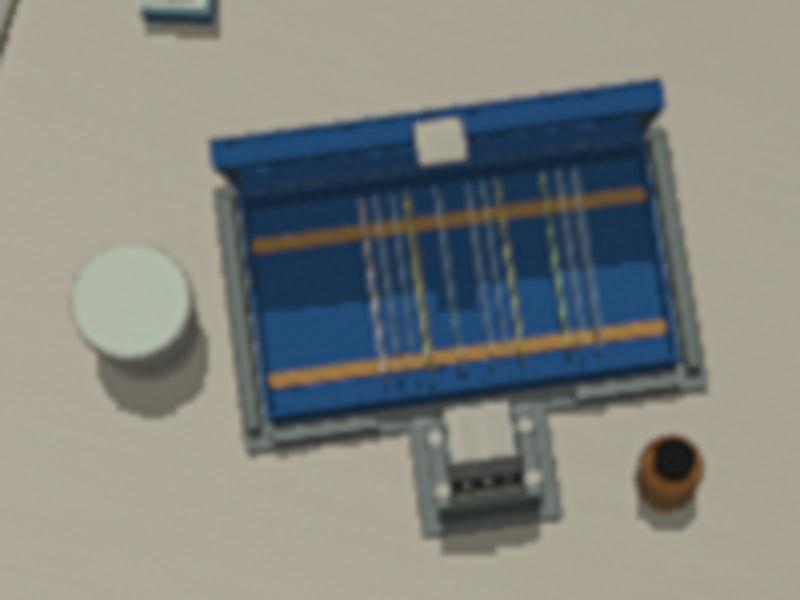

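View pics/sidez.png

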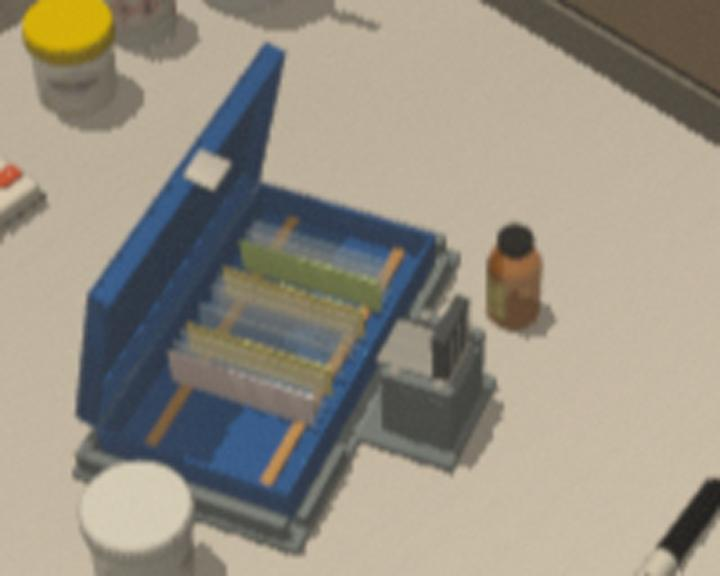

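View pics/w0.png

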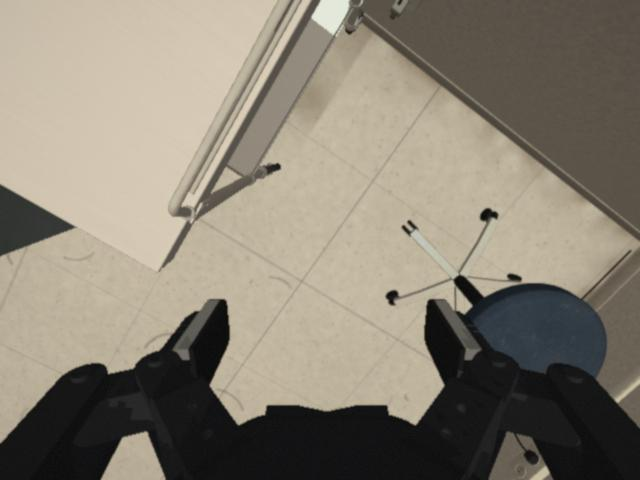

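```bash
python3 - <<'E'
from h import *
np.set_printoptions(precision=4,suppress=True)
Z=lambda u,v,z:plane("top",190+u/4,130+v/4,z)
NL=Z(250,452,0);NR=Z(704,390,0);print("near",NL,NR,np.linalg.norm(NL-NR))
FL=Z(217,190,.018);FR=Z(655,130,.018);print("far",FL,FR,np.linalg.norm(FL-FR))
d=NL-NR;print("yaw near",np.degrees(np.arctan2(-d[0],d[1])))
d=FL-FR;print("yaw far",np.degrees(np.arctan2(-d[0],d[1])))
L1=Z(212,143,.13);L2=Z(661,81,.13);d=L1-L2;print("lid top far",L1,L2,np.linalg.norm(d),np.degrees(np.arctan2(-d[0],d[1])))
print("box front inner top L/R",Z(270,420,.03),Z(675,365,.03))
print("tab top face near edge",Z(452,492,.076),Z(523,483,.076)," tab top far", Z(449,474,.076),Z(520,463,.076))
print("tongue",Z(447,407,.048),Z(512,402,.048))
print("bottle cap",Z(673,460,.057),"pot",Z(132,302,.055))
def tri(a,b):
    o1,d1=ray("top",*a);o2,d2=ray("side",*b)
    A=np.c_[d1,-d2];s=np.linalg.lstsq(A,o2-o1,rcond=None)[0];p,q=o1+s[0]*d1,o2+s[1]*d2;return (p+q)/2,np.linalg.norm(p-q)
print("head corner",tri((583,148),(437,10)));print("eyep",tri((600,390),(580,25)),tri((545,345),(535,40)))
print("lid L",tri((190+212/4,130+143/4),(210+92/3.6,170+293/3.6)))
print("lid R",tri((190+661/4,130+81/4),(210+283/3.6,170+55/3.6)))
E
```

```text
near [0.4776 0.3881 0.    ] [0.5024 0.1929 0.    ] 0.19674464024812086
far [0.5889 0.4014 0.018 ] [0.6138 0.2125 0.018 ] 0.19050352152323874
yaw near 7.264635186322174
yaw far 7.495990698426141
lid top far [0.5715 0.3876 0.13  ] [0.5942 0.2174 0.13  ] 0.17175339608534695 7.599131942516267
box front inner top L/R [0.4852 0.3762 0.03  ] [0.5066 0.2074 0.03  ]
tab top face near edge [0.446  0.2994 0.076 ] [0.4492 0.2716 0.076 ]  tab top far [0.4531 0.3005 0.076 ] [0.4572 0.2726 0.076 ]
tongue [0.486  0.3021 0.048 ] [0.4878 0.2756 0.048 ]
bottle cap [0.4612 0.2112 0.057 ] pot [0.5298 0.4301 0.055 ]
head corner (array([ 0.4738, -0.0098,  0.3683]), np.float64(0.05956631265200672))
eyep (array([0.2474, 0.0121, 0.3945]), np.float64(0.022002986490957985)) (array([0.2905, 0.0553, 0.3831]), np.float64(0.01929789395090627))
lid L (array([0.5726, 0.3881, 0.125 ]), np.float64(0.0012759001222918524))
lid R (array([0.5929, 0.2151, 0.119 ]), np.float64(0.01058542392180184))
```

play_rows(series=[[1,[0,0,-60],[0,0,0]],[1,[0,0,-120],[0,0,0]],[1,[0,0,-180],[0,0,0]],[1,[0,0,-240],[0,0,0]],[1,[0,0,-300],[0,0,0]],[1,[0,0,-330],[0,0,0]],[1,[0,0,-330],[0,0,0]]], grip_force=30)

```text
t: 1.02
tcp_pos: [0.219, -0.6396, 0.5628]
orientation: [[0.946, 0.324, 0.002], [0.324, -0.946, -0.007], [0.0, 0.007, -1.0]]
contact_force: [-0.4, 0.0, 0.0]
width: 0.0002
```

play_rows(series=[[1,[50,-40,0],[0,0,0]],[1,[92,-75,0],[0,0,0]],[1,[134,-110,0],[0,0,0]],[1,[176,-145,0],[0,0,0]],[1,[220,-180,0],[0,0,0]],[1,[264,-216,0],[0,0,0]]])

```text
t: 1.78
tcp_pos: [0.399, -0.3467, 0.5605]
orientation: [[0.946, 0.324, 0.0], [0.324, -0.946, -0.001], [-0.0, 0.001, -1.0]]
contact_force: [0.9, -0.6, -0.8]
width: 0.0
```

```bash
python3 - <<'E'
from h import *
np.set_printoptions(precision=4,suppress=True)
cv2.imwrite("pics/w1.png",manip.read_camera("wrist"));cv2.imwrite("pics/t1.png",manip.read_camera("top"))
s=manip.observe();print(s["tcp_pos"],s["joint_positions"],manip.camera_model("wrist"))
E
```

```text
[ 0.4021 -0.3428  0.5608] [ 0.5742  0.2485  0.0677  1.1026 -0.02    1.7903 -0.5954] {'intrinsics': array([[337.0103,   0.    , 326.5322],
       [  0.    , 337.0103, 238.3389],
       [  0.    ,   0.    ,   1.    ]]), 'origin': array([ 0.4756, -0.318 ,  0.7038]), 'orientation': array([[ 0.3333,  0.8998,  0.2816],
       [-0.9428,  0.3185,  0.0983],
       [-0.0013, -0.2983,  0.9545]])}
```

View pics/w1.png

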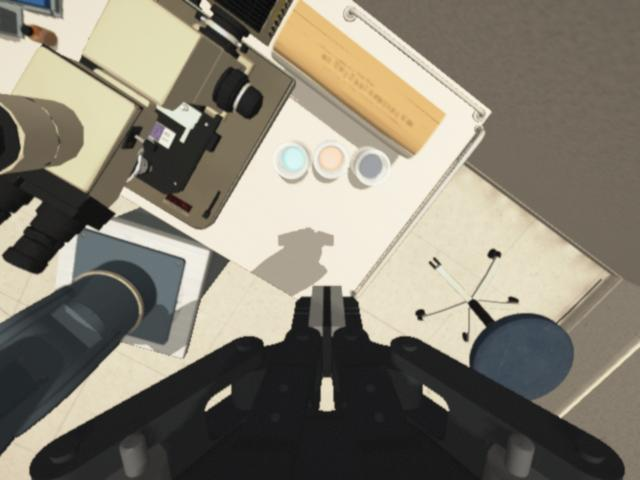

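View pics/t1.png

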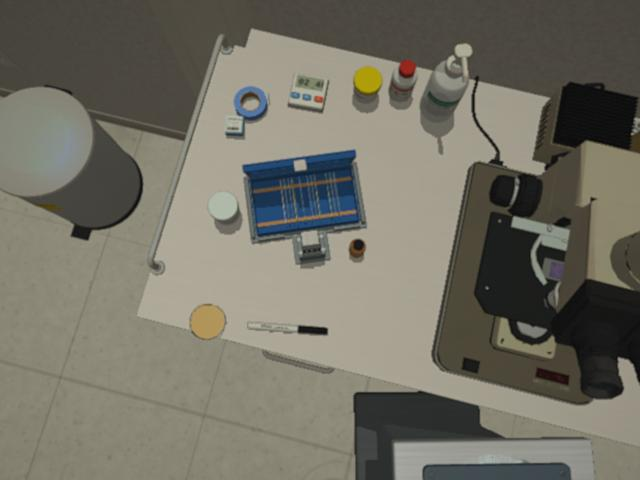

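```bash
python3 - <<'E'
from h import *
np.set_printoptions(precision=3,suppress=True)
for z in(.35,.4,.45,.5,.55,.6):
    print(z,"base edge",plane("wrist",83,130,z)[:2],"rim",plane("wrist",21,140,z)[:2],"rim ctr",plane("wrist",0,135,z)[:2],"top (625,250)",plane("top",625,250,z)[:2],"head NR corner",plane("wrist",140,110,z)[:2])
E
```

```text
0.35 base edge [ 0.397 -0.087] rim [ 0.366 -0.029] rim ctr [ 0.364 -0.009] top (625,250) [ 0.398 -0.05 ] head NR corner [ 0.435 -0.137]
0.4 base edge [ 0.408 -0.12 ] rim [ 0.382 -0.07 ] rim ctr [ 0.38  -0.052] top (625,250) [ 0.389 -0.021] head NR corner [ 0.44  -0.163]
0.45 base edge [ 0.419 -0.152] rim [ 0.397 -0.111] rim ctr [ 0.396 -0.096] top (625,250) [0.38  0.007] head NR corner [ 0.446 -0.188]
0.5 base edge [ 0.43  -0.185] rim [ 0.413 -0.152] rim ctr [ 0.411 -0.14 ] top (625,250) [0.372 0.036] head NR corner [ 0.452 -0.214]
0.55 base edge [ 0.441 -0.218] rim [ 0.428 -0.192] rim ctr [ 0.427 -0.184] top (625,250) [0.363 0.064] head NR corner [ 0.458 -0.239]
0.6 base edge [ 0.452 -0.25 ] rim [ 0.444 -0.233] rim ctr [ 0.443 -0.227] top (625,250) [0.355 0.093] head NR corner [ 0.464 -0.265]
```

play_rows(series=[[1,[35,-45,-20],[0,0,1]],[1,[71,-90,-40],[0,0,2]],[1,[107,-136,-40],[0,0,3]],[1,[142,-181,-40],[0,0,4]],[1,[178,-226,-40],[0,0,5]],[1,[213,-271,-40],[0,0,6]],[1,[249,-317,-40],[0,0,7]],[1,[285,-362,-40],[0,0,8]],[1,[320,-407,-40],[0,0,9]],[1,[356,-452,-40],[0,0,10]],[1,[391,-498,-20],[0,0,11]],[1,[427,-543,0],[0,0,11.5]]])

```text
t: 3.38
tcp_pos: [0.6192, 0.2914, 0.5583]
orientation: [[0.992, 0.128, 0.008], [0.128, -0.992, 0.002], [0.008, -0.001, -1.0]]
contact_force: [0.5, -0.7, 0.6]
width: -0.0
```

```bash
python3 - <<'E'
from h import *
np.set_printoptions(precision=4,suppress=True)
cv2.imwrite("pics/w2.png",manip.read_camera("wrist"));cv2.imwrite("pics/s2.png",manip.read_camera("side"))
s=manip.observe();print(s["t"],s["tcp_pos"],s["joint_positions"],s["orientation"],s["contact_force"])
E
```

```text
3.475 [0.6191 0.2964 0.5515] [-0.5839  0.6002  0.2333  0.5662 -0.1443  1.9863 -1.8833] [[ 0.9908  0.1356 -0.0024]
 [ 0.1356 -0.9908  0.0001]
 [-0.0023 -0.0005 -1.    ]] [ 0.2827  0.8394 -1.2169]
```

View pics/w2.png

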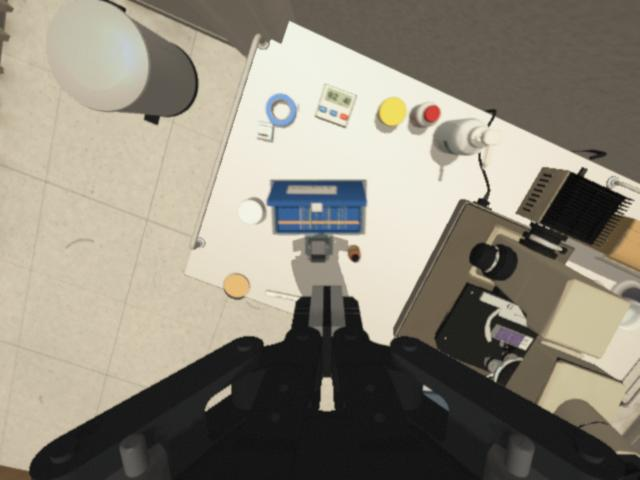

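View pics/s2.png

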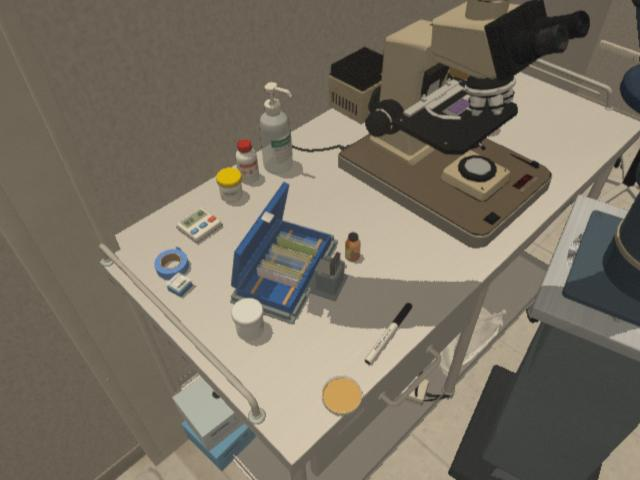

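play_rows(series=[[1,[0,0,55],[0,0,0]],[1,[0,0,110],[0,0,0]],[1,[0,0,165],[0,0,0]],[1,[0,0,220],[0,0,0]],[1,[0,0,270],[0,0,0]],[1,[0,0,300],[0,0,0]],[1,[0,0,300],[0,0,0]]])

```text
t: 4.35
tcp_pos: [0.6197, 0.2893, 0.2561]
orientation: [[0.992, 0.128, 0.002], [0.128, -0.992, -0.0], [0.002, 0.0, -1.0]]
contact_force: [-0.1, -0.1, 0.7]
width: -0.0001
```

```bash
python3 - <<'E'
from h import *
np.set_printoptions(precision=4,suppress=True)
cv2.imwrite("pics/w3.png",manip.read_camera("wrist"));cv2.imwrite("pics/s3.png",manip.read_camera("side"))
s=manip.observe();print(s["t"],s["tcp_pos"],s["joint_positions"],s["orientation"],s["contact_force"])
E
```

```text
4.45 [0.6214 0.29   0.2597] [-0.6222  0.5776  0.2086  1.3756 -0.1209  1.1927 -1.8449] [[ 0.9917  0.1283  0.0077]
 [ 0.1283 -0.9917  0.0026]
 [ 0.008  -0.0016 -1.    ]] [ 0.6634 -0.2548  0.6594]
```

View pics/w3.png

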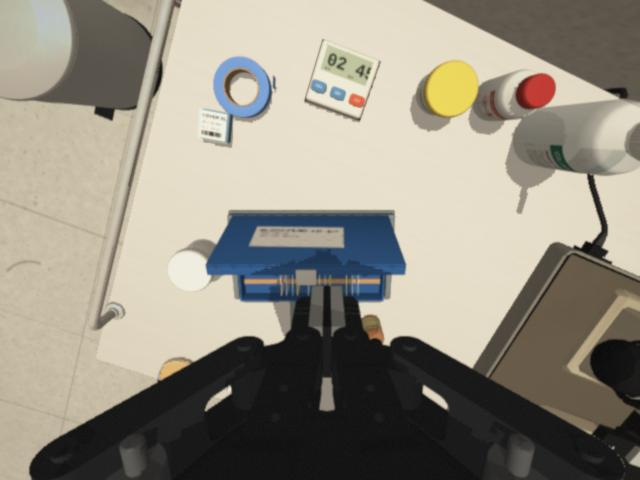

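View pics/s3.png

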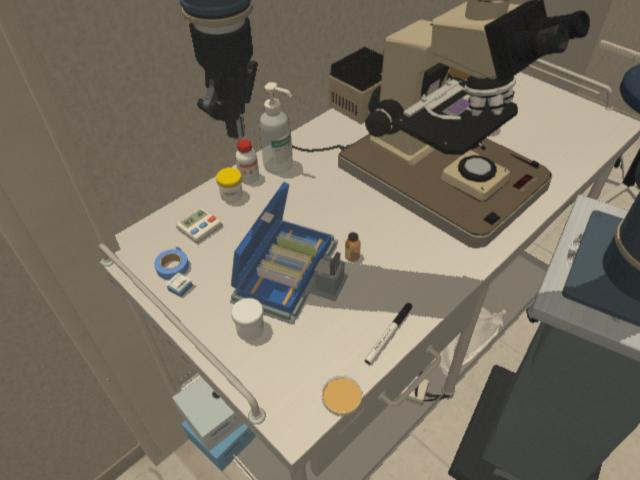

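```bash
python3 - <<'E'
from h import *
np.set_printoptions(precision=4,suppress=True)
C=np.array([.5457,.2987]);ex=np.array([.9917,.129]);ey=np.array([-.129,.9917])
f=lambda c,u,v,z:(lambda p:(p,np.array([(p[:2]-C)@ex,(p[:2]-C)@ey])))(plane(c,u,v,z))
for u,v,z in[(207,273,.125),(405,272,.125),(228,212,.018),(394,211,.018)]: print(u,v,*f("wrist",u,v,z))
for i in range(4):
    m=manip.observe();print(m["tcp_pos"])
E
```

```text
207 273 [0.5674 0.3901 0.125 ] [0.0333 0.0878]
405 272 [0.5912 0.2152 0.125 ] [ 0.0343 -0.0887]
228 212 [0.5978 0.4028 0.018 ] [0.065  0.0965]
394 211 [0.6239 0.2108 0.018 ] [ 0.0662 -0.0973]
[0.6214 0.29   0.2597]
[0.6214 0.29   0.2597]
[0.6214 0.29   0.2597]
[0.6214 0.29   0.2597]
```

play_rows(series=[[1,[8,-10,0],[0,0,0]],[1,[15,-19,30],[0,0,0]],[1,[15,-19,75],[0,0,0]],[1,[15,-19,120],[0,0,0]],[1,[15,-19,150],[0,0,0]],[1,[15,-19,150],[0,0,0]]])

```text
t: 5.2
tcp_pos: [0.6336, 0.312, 0.1072]
orientation: [[0.992, 0.129, 0.004], [0.129, -0.992, 0.001], [0.004, -0.001, -1.0]]
contact_force: [-0.2, -0.2, 0.8]
width: -0.0004
```

```bash
python3 - <<'E'
from h import *
np.set_printoptions(precision=4,suppress=True)
cv2.imwrite("pics/w4.png",manip.read_camera("wrist"));cv2.imwrite("pics/s4.png",cv2.resize(manip.read_camera("side")[100:340,150:450],None,fx=2.5,fy=2.5))
s=manip.observe();print(s["t"],s["tcp_pos"],s["joint_positions"],s["orientation"],s["contact_force"])
print(proj("side",s["tcp_pos"]))
E
```

```text
5.3 [0.6353 0.3123 0.1103] [-0.6218  0.7351  0.1781  1.492  -0.1488  0.9184 -1.8409] [[ 0.9916  0.129   0.0087]
 [ 0.1289 -0.9916  0.0035]
 [ 0.0091 -0.0024 -1.    ]] [ 0.6799 -0.0164  0.1627]
[232.9987 213.6678]
```

View pics/s4.png

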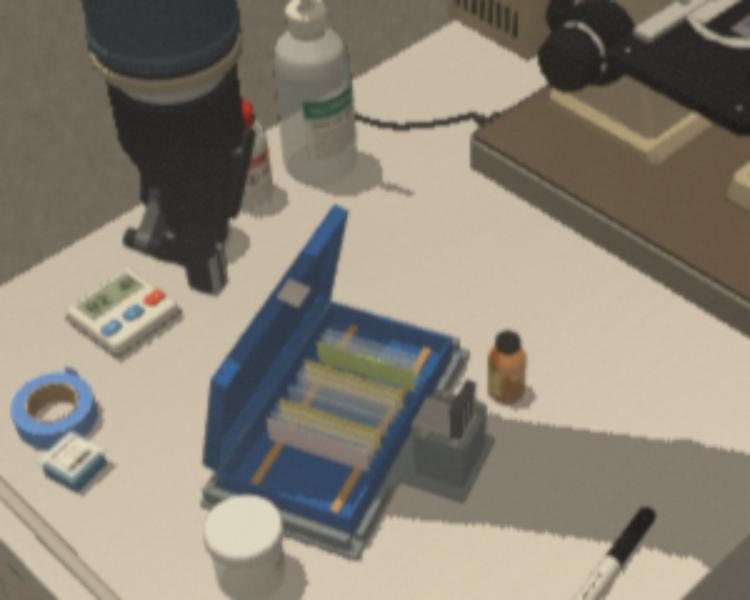

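View pics/w4.png

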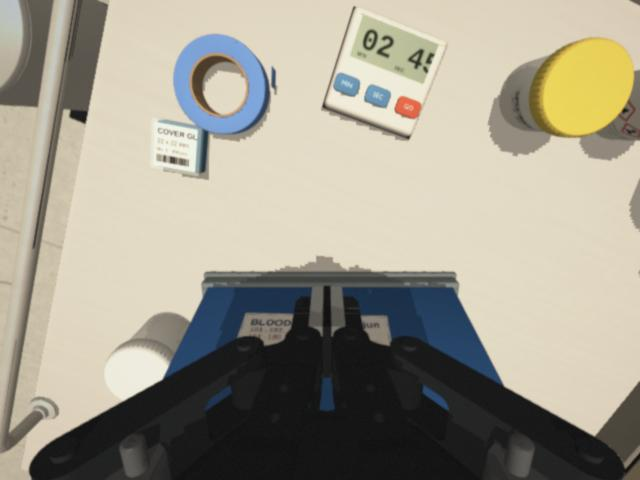

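play_rows(series=[[1,[-15,0,0],[0,0,0]],[1,[-30,0,0],[0,0,0]],[1,[-38,0,0],[0,0,0]],[1,[-46,0,1],[0,0,0]],[1,[-54,0,3],[0,0,0]],[1,[-61,0,6],[0,0,0]],[1,[-68,0,10],[0,0,0]],[1,[-75,0,14],[0,0,0]],[1,[-81,0,19],[0,0,0]],[1,[-81,0,19],[0,0,0]]])

```text
t: 6.55
tcp_pos: [0.5529, 0.3008, 0.0883]
orientation: [[0.992, 0.129, 0.005], [0.129, -0.992, 0.001], [0.005, -0.001, -1.0]]
contact_force: [0.6, 0.1, -0.8]
width: -0.0
```

```bash
python3 - <<'E'
from h import *
np.set_printoptions(precision=4,suppress=True)
cv2.imwrite("pics/s5.png",cv2.resize(manip.read_camera("side")[100:340,150:450],None,fx=2.5,fy=2.5))
s=manip.observe();print(s["t"],s["tcp_pos"],s["contact_force"])
E
```

```text
6.6 [0.5534 0.3009 0.0886] [-0.6528 -0.2979  0.1018]
```

View pics/s5.png

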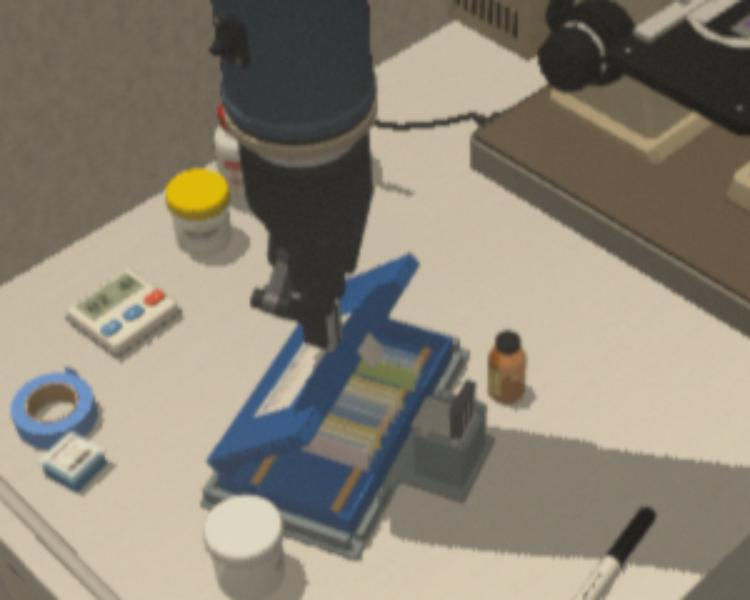

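play_rows(series=[[1,[-6,0,6],[0,0,0]],[1,[-11,0,12],[0,0,0]],[1,[-15,0,19],[0,0,0]],[1,[-19,0,26],[0,0,0]],[1,[-22,0,33],[0,0,0]],[1,[-25,0,41],[0,0,0]],[1,[-26,0,47],[0,0,0]],[1,[-26,0,50],[0,0,0]],[1,[-26,0,51],[0,0,0]],[1,[-26,0,51],[0,0,0]]])

```text
t: 7.85
tcp_pos: [0.5279, 0.2978, 0.0397]
orientation: [[0.992, 0.129, 0.006], [0.129, -0.992, 0.003], [0.006, -0.002, -1.0]]
contact_force: [-9.4, -4.1, 26.1]
width: 0.0001
```

```bash
python3 - <<'E'
from h import *
np.set_printoptions(precision=4,suppress=True)
cv2.imwrite("pics/s6.png",cv2.resize(manip.read_camera("side")[100:340,150:450],None,fx=2.5,fy=2.5))
s=manip.observe();print(s["t"],s["tcp_pos"],s["contact_force"])
E
```

```text
7.9 [0.528  0.2977 0.0397] [-9.127  -2.7897 26.5257]
```

View pics/s6.png

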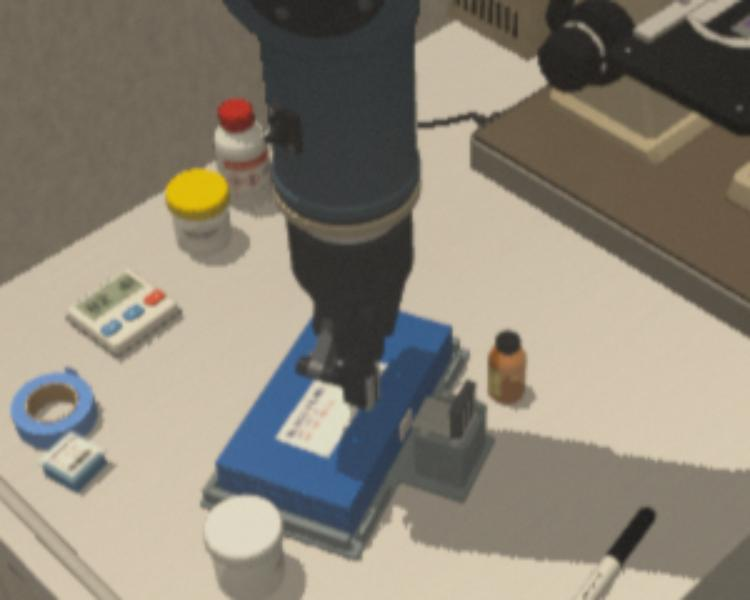

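play_rows(series=[[1,[0,0,-30],[0,0,0]],[1,[0,0,-65],[0,0,0]],[1,[-40,2,-70],[0,0,0]],[1,[-80,2,-70],[0,0,0]],[1,[-112,2,-70],[0,0,0]],[1,[-112,2,-50],[0,0,0]],[1,[-112,2,-28],[0,0,0]],[1,[-112,2,-20],[0,0,0]],[1,[-112,2,-20],[0,0,0]]])

```text
t: 9.02
tcp_pos: [0.4176, 0.2812, 0.0568]
orientation: [[0.992, 0.128, 0.006], [0.128, -0.992, 0.002], [0.006, -0.001, -1.0]]
contact_force: [-0.4, -0.4, 0.6]
width: 0.0003
```

```bash
python3 - <<'E'
from h import *
np.set_printoptions(precision=4,suppress=True)
cv2.imwrite("pics/s7.png",cv2.resize(manip.read_camera("side")[150:330,210:435],None,fx=3.5,fy=3.3))
cv2.imwrite("pics/t7.png",cv2.resize(manip.read_camera("top")[130:280,190:390],None,fx=4,fy=4,interpolation=2))
s=manip.observe();print(s["t"],s["tcp_pos"],s["contact_force"])
E
```

```text
9.125 [0.418  0.2815 0.0576] [-0.6796 -0.2741  1.3852]
```

View pics/s7.png

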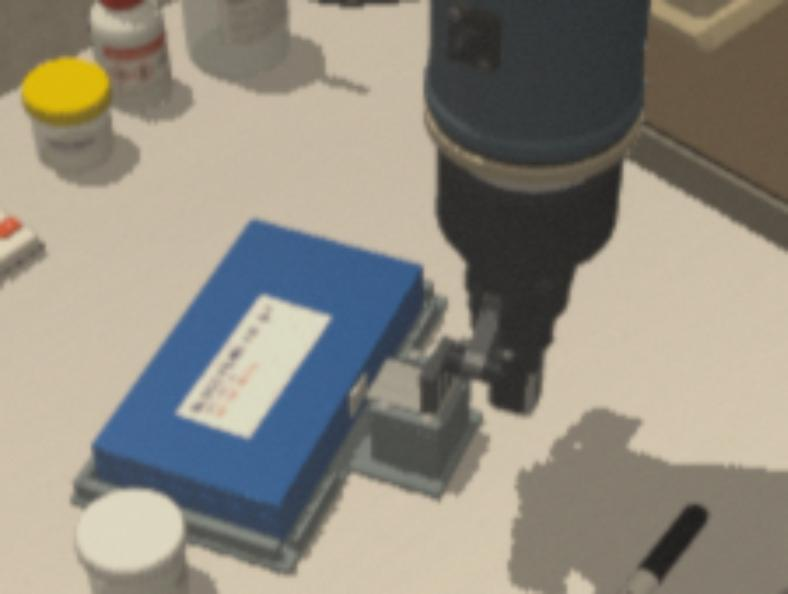

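View pics/t7.png

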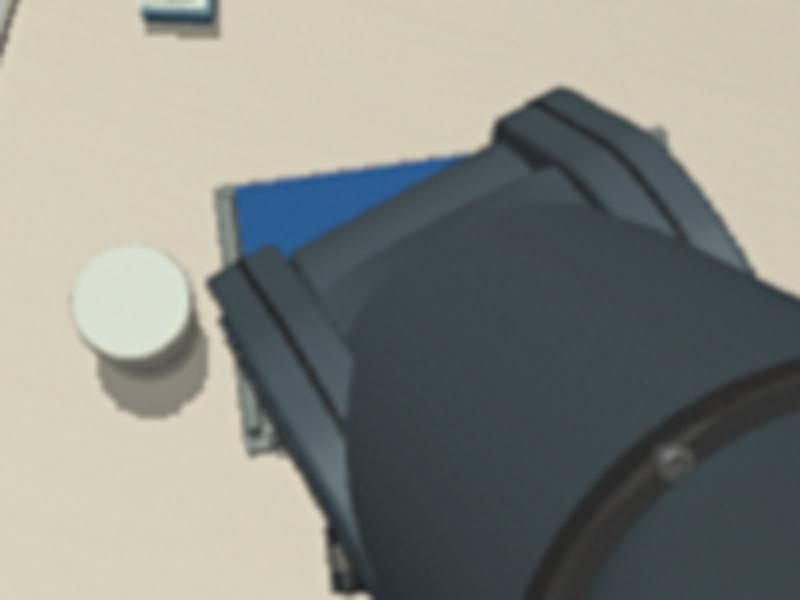

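play_rows(series=[[1,[8,0,0],[0,0,0]],[1,[14,0,0],[0,0,0]],[1,[19,0,0],[0,0,0]],[1,[24,0,0],[0,0,0]],[1,[29,0,0],[0,0,0]],[1,[34,0,0],[0,0,0]],[1,[38,0,0],[0,0,0]],[1,[38,0,0],[0,0,0]]])

```text
t: 10.12
tcp_pos: [0.4558, 0.2863, 0.0573]
orientation: [[0.992, 0.128, 0.007], [0.128, -0.992, 0.002], [0.008, -0.002, -1.0]]
contact_force: [0.1, 0.2, 0.3]
width: 0.0003
```

```bash
python3 - <<'E'
from h import *
np.set_printoptions(precision=4,suppress=True)
cv2.imwrite("pics/s8.png",cv2.resize(manip.read_camera("side")[150:330,210:435],None,fx=3.5,fy=3.3))
s=manip.observe();print(s["t"],s["tcp_pos"],s["contact_force"])
E
```

```text
10.175 [0.4557 0.2863 0.0574] [-1.0606  0.2623 -0.0866]
```

View pics/s8.png

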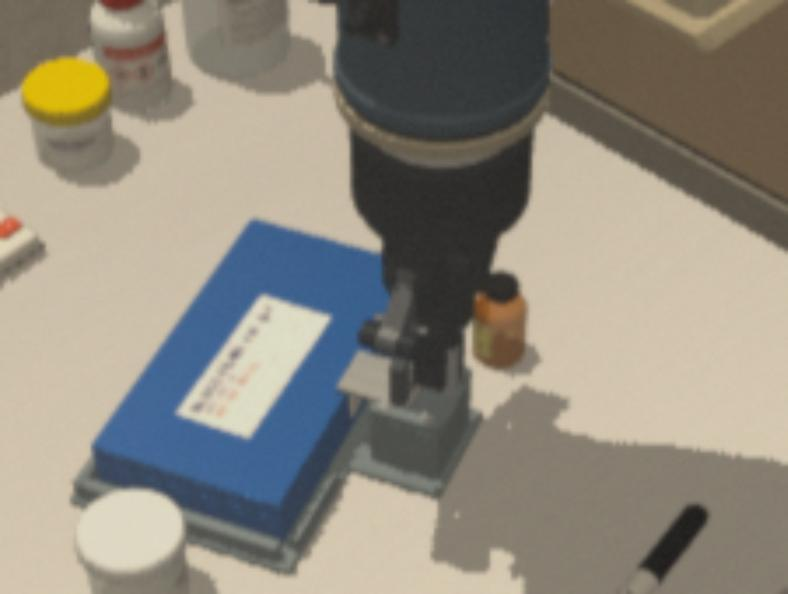

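The bolt is moving and its tongue is starting over the lid. I'll push further, in small steps, until the stop is felt.

play_rows(series=[[1,[3,0,0],[0,0,0]],[1,[6,0,0],[0,0,0]],[1,[8,0,0],[0,0,0]],[1,[8,0,0],[0,0,0]]])

```text
t: 10.68
tcp_pos: [0.4634, 0.2873, 0.0574]
orientation: [[0.992, 0.129, 0.007], [0.129, -0.992, 0.002], [0.007, -0.002, -1.0]]
contact_force: [-0.2, -0.3, -1.6]
width: -0.0001
```

play_rows(series=[[1,[2,0,0],[0,0,0]],[1,[4,0,0],[0,0,0]],[1,[5,0,0],[0,0,0]],[1,[5,0,0],[0,0,0]]])

```text
t: 11.18
tcp_pos: [0.4637, 0.2873, 0.0572]
orientation: [[0.991, 0.13, -0.001], [0.13, -0.991, 0.0], [-0.001, -0.0, -1.0]]
contact_force: [-15.7, -1.9, 12.2]
width: -0.0002
```

```bash
python3 - <<'E'
from h import *
np.set_printoptions(precision=4,suppress=True)
cv2.imwrite("pics/s9.png",cv2.resize(manip.read_camera("side")[150:330,210:435],None,fx=3.5,fy=3.3))
s=manip.observe();print(s["t"],s["tcp_pos"],s["contact_force"])
E
```

```text
11.225 [0.4637 0.2873 0.0572] [-15.1759  -1.2948  12.0662]
```

View pics/s9.png

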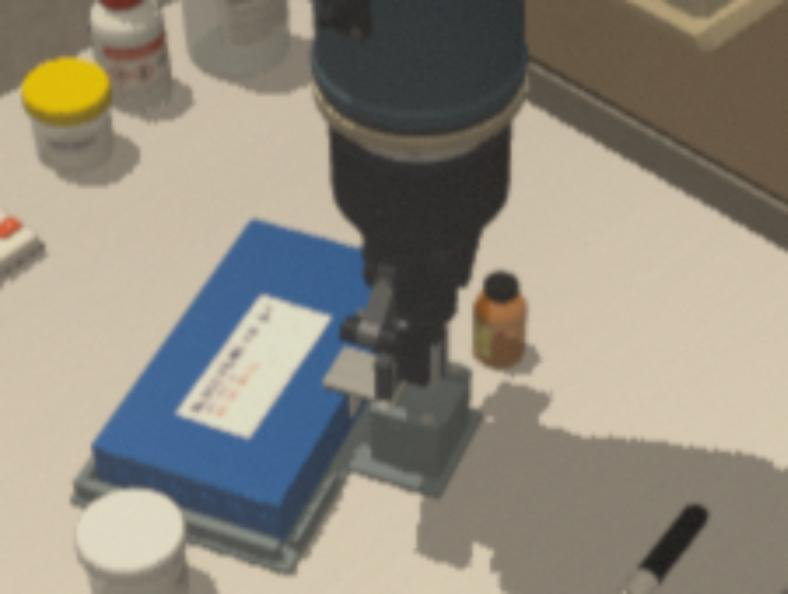

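play_rows(series=[[1,[-15,0,0],[0,0,0]],[1,[-40,0,0],[0,0,0]],[1,[-40,0,-50],[0,0,0]],[1,[-40,0,-110],[0,0,0]],[1,[-40,0,-170],[0,0,0]],[1,[-40,0,-230],[0,0,0]],[1,[-40,-40,-260],[0,0,0]],[1,[-40,-40,-260],[0,0,0]]])

```text
t: 12.22
tcp_pos: [0.4216, 0.3255, 0.3196]
orientation: [[0.991, 0.133, 0.01], [0.133, -0.991, 0.008], [0.011, -0.006, -1.0]]
contact_force: [-0.4, -0.0, -0.6]
width: -0.0003
```

```bash
python3 - <<'E'
from h import *
np.set_printoptions(precision=4,suppress=True)
cv2.imwrite("pics/s10.png",cv2.resize(manip.read_camera("side")[150:330,210:435],None,fx=3.5,fy=3.3))
cv2.imwrite("pics/w10.png",manip.read_camera("wrist"))
s=manip.observe();print(s["t"],s["tcp_pos"],s["contact_force"])
E
```

```text
12.325 [0.4215 0.3218 0.317 ] [ 0.8112 -0.665  -1.1388]
```

View pics/s10.png

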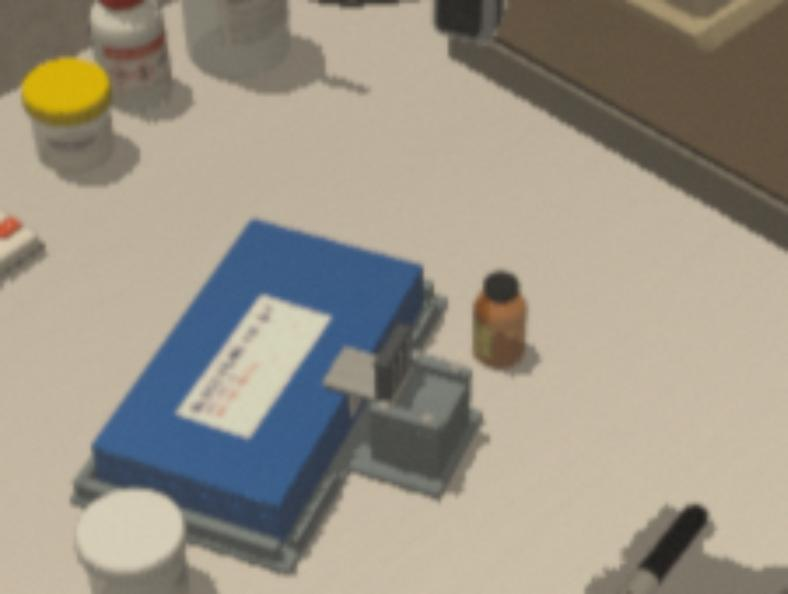

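View pics/w10.png

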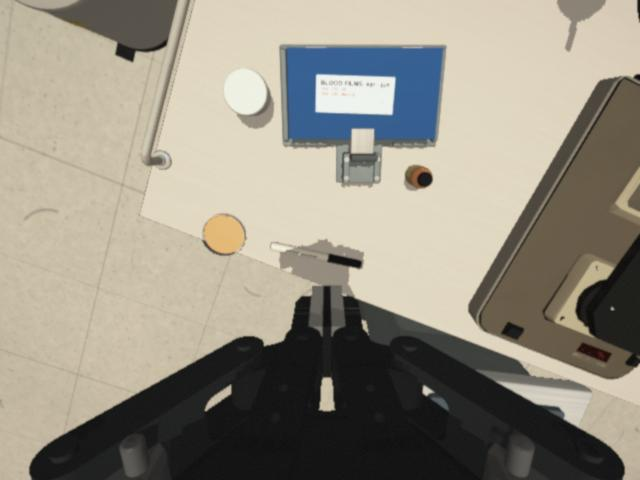

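```bash
python3 - <<'E'
from h import *
np.set_printoptions(precision=4,suppress=True)
a=cv2.imread("pics/w10.png")[110:200,310:460];cv2.imwrite("pics/w10z.png",cv2.resize(a,None,fx=5,fy=5,interpolation=2))
# tongue tip shift in side view, before (s7) and after (s10): image px
S=lambda x,y:(210+x/3.5,150+y/3.3)
ex=np.array([.9917,.129])
for n,z,b,c in[("tab top left corner",.076,(422,367),(377,355)),("tab top right",.076,(453,340),(408,325))]:
    p=plane("side",*S(*b),z);q=plane("side",*S(*c),z);print(n,p,q,(q-p)[:2]@ex)
E
```

```text
tab top left corner [0.457  0.2971 0.076 ] [0.479  0.3006 0.076 ] 0.022281990689435673
tab top right [0.4532 0.2746 0.076 ] [0.4765 0.2763 0.076 ] 0.023301596910476677
```

View pics/w10z.png

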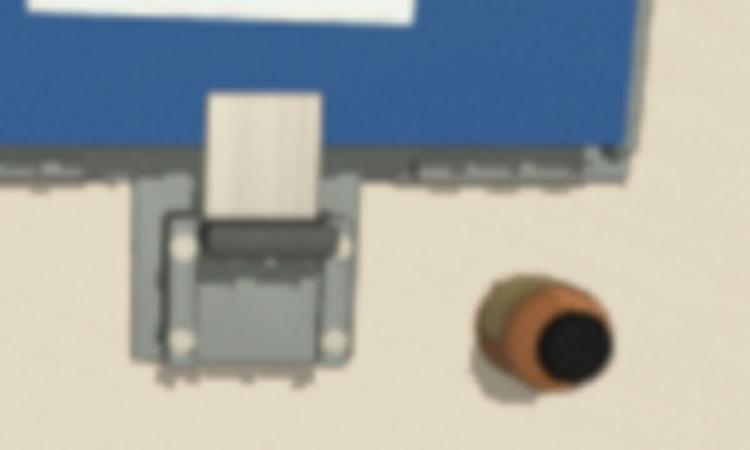

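```bash
python3 -c "
from rig import manip
print(manip.sign_off(), manip.observe()['t'])"
```

```text
the job is handed in; nothing more can be done
the job is handed in; nothing more can be done
```

The lid is shut, the bolt is home over its front edge, and I handed the job in after about 12.3 s; no verdict was reported.

**What I did:** With the fingers shut, I went over the microscope and came down behind the lid. I pushed it over along its hinge arc at about 0.8 rad/s commanded and pressed it shut. Then I pushed the bolt's tab forward in small steps until it met its stop, and backed the arm off clear of everything.

**Last checks:**
- **Lid:** the fingertips stopped at 39.7 mm above the table under 26 N, against 40 mm expected for a shut lid. The later side and wrist pictures show it lying flat.
- **Bolt:** the tab stopped moving at 15 N. In the pictures it moved about 22–23 mm from where it was found. That fits the full 26 mm only if it began about 3 mm forward, which I did not measure separately. The tongue overlaps the lid by roughly 12–14 mm.
- **Box and other things:** the box sits in its cradle. The bottle, pot, dish and marker look untouched in the last pictures, though I did not measure them.

**Disagreements:**
- The estimates of the cradle's centre differed by about 3–6 mm between views, and the position readings jittered by about 3 mm. I used a value in between, and contact came where expected.
- On the way over, the arm reached a joint's end of travel and stopped about 10–20 mm short of the target; I corrected this lower down.

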